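Lid the cheese case and hold it against the sprung fence pad

TASK

Take the wooden lid by its grip bar and seat it fully in the open cheese case on the packing jig, before the case touches the sprung pad. Then slide the closed case along the jig, square to the sprung pad and centred on it, and press until the pad is pushed in about half of its travel, never to its end stop. Finish while still holding the case there with that steady push, so that a colleague can tack the lid down; leave the two other cheeses and the hammer alone.

Things in the scene. Friction and masses are not known exactly. Their poses are not given: they have to be found in the camera images.
- lid: Loose pale wood lid, 0.16 kg: plate 120 x 120 x 6 mm; plug below it 6 mm deep, 104 x 104 mm (lowest 3 mm 101 x 101); dark grip bar on top, 20 mm wide (lid x), 90 long (lid y), 28 tall. Origin: centre of the plug's underside, bar top 40 mm above; z up. Starts flat on the counter, left of the jig. Seated: origin 49 mm above the case's, bar along case y (either half turn).
- case: Loose open square case of pale wood, 0.65 kg with the grey cheese fixed in it: outside 120 x 120 x 55 mm, inside 108 x 108, cheese top at 36 mm, clear of the lid. Origin: centre of underside; z up, +x wall faces the pad. Starts on the jig board, 35 to 95 mm short of the pad, a little askew and off centre. The lid's plug has 2 mm play per side; pushing the seated lid slides the case.
- jig: Packing jig fixed to the counter: plywood board 295 x 180 x 18 mm with a dark wooden fence (160 mm wide, top 98 mm above the counter) across its +x end. Origin: at counter height under the board, 70 mm before the released pad's face. x is the push direction, towards the fence; z up. Place and yaw vary.
- pad_face (a point): Centre of the front face (towards jig -x) of the black sprung pad before the fence, 50 mm above the counter; face 100 mm wide by 50 mm tall. Axes as the jig's; it moves with the pad. The case, flat against it, has its origin 60 mm before it along jig x.
- pad (a joint): How far the sprung pad is pushed in towards the fence (jig +x), m: 0 released, 0.030 at its end stop, half travel 0.015. The spring gives 0.6 N per mm (9 N at half travel) with no preload, and pushes back by itself.
- goat_cheese: Bystander: tapered grey goat's cheese, 62 mm wide at the foot, 72 mm tall, standing; origin at the centre of its underside.
- round_cheese: Bystander: flat round white cheese, 100 mm wide, 35 mm tall; origin at the centre of its underside.
- hammer: Bystander: the colleague's hammer lying on the counter to the right of the jig; origin at its underside.

How it is judged (in metres and radians):
On the way:
1. the lid is seated in the case while the pad is still released (x of lid in the frame of case between -0.004 and 0.004 m and y of lid in the frame of case between -0.004 and 0.004 m and z of lid in the frame of case between 0.046 and 0.0515 m and angle between the z axis of lid and the z axis of case, either way round below 0.04 rad and angle between the x axis of lid and the x axis of case, either way round below 0.08 rad and value of joint pad below 0.003 m), for 0.2 s.
At the end, for the whole second after the job is handed in: The fingers still hold or push the lid or case (over 2 N); lid seated in the case (4 mm; 46 to 51.5 mm above its origin); case flat on the board and against the pad, square within 0.08 rad, centred within 12 mm; pad pushed in 10 to 20 mm (6 to 12 N), all still for a second (x of lid in the frame of case between -0.004 and 0.004 m and y of lid in the frame of case between -0.004 and 0.004 m and z of lid in the frame of case between 0.046 and 0.0515 m and angle between the z axis of lid and the z axis of case, either way round below 0.04 rad and angle between the x axis of lid and the x axis of case, either way round below 0.08 rad and value of joint pad between 0.01 and 0.02 m and x of case in the frame of pad_face between -0.065 and -0.057 m and y of case in the frame of pad_face between -0.012 and 0.012 m and angle between the x axis of case and the x axis of jig, either way round below 0.08 rad and angle between case's own z axis and vertical below 0.05 rad and z of case in the frame of jig below 0.022 m and linear speed of case below 0.01 m/s and (contact force between the fingers and lid above 2 N or contact force between the fingers and case above 2 N)); the arm keeps its last pose, push and grip.
It fails at once if the pad is driven to its end stop (value of joint pad above 0.028 m).
It fails at once if the goat cheese is disturbed (distance of goat_cheese from where it was at the start of the episode above 0.02 m).
It fails at once if the round cheese is disturbed (distance of round_cheese from where it was at the start of the episode above 0.02 m).
It fails at once if the hammer is disturbed (distance of hammer from where it was at the start of the episode above 0.02 m).
It also fails if it takes over 40 s, if anything falls off the work surface, if the arm or the gripper's body presses on something with over 40 N, if the wrist force passes 120 N, or if a joint passes its speed limit or range.

ROBOT

A 6-joint arm with a two-finger parallel gripper is mounted at the origin on the work surface. World frame = base frame: x ahead of the robot, y to its left, z up, the work surface at z = 0. Lengths are in mm, angles in degrees, forces in N, time in s.
With the tool pointing down it reaches from about 300 to 850 mm from the base axis. Payload 4.2 kg.
Tool frame: the origin (TCP) lies midway between the tips of the shut fingers; the grasp point (between the pads) lies 19 mm behind it; z points along the fingers, y is the line along which they close (so a half turn about z gives the same grasp; the last joint's range is limited). The gripper opens to 91 mm and grips with 3 to 60 N. Pads are 32 mm wide; open, the fingers measure 118 mm over their backs; the gripper's body (76 mm by 178 mm) begins 60 mm behind the grasp point.
Start: joints at [-75.974, 18.312, 89.639, -0, 72.044, -1.146], TCP at [150.489, -554.974, 213.976] pointing down, gripper open.
Joint ranges: [-177.97, 177.97], [-48.28, 115.42], [12.27, 149.76], [-77.06, 257.06], [2.81, 150.46], [-146.56, 146.56]. Speed limits (degrees/s): [147.25, 147.25, 180, 180, 180, 180].

INTERFACE

Orientations are given as [roll, pitch, yaw] about the fixed x, y, z axes, in that order (R = Rz(yaw) Ry(pitch) Rx(roll)).
In Python, from workcell import env gives the robot as it stands.
- The arm moves only by the shell command python3 drive.py [OPENING] [FORCE], which reads ROWS from standard input. ROWS is a JSON list of rows, 1 to 8 of them, each an object with the fields sx, sy, sz (the shift in mm), drx, dry, drz (a rotation vector in degrees); a field left out counts as zero; each row shifts and turns the commanded pose from where the row before left it, along the tool's axes as they then stand; what a row does not reach is not made up. A row lasts 1/10 s, in which the tool goes at most 50 mm and 8.59 degrees, less where a joint would pass 70% of its speed; a pose out of reach is approached as far as the arm can. OPENING is the finger opening in mm, set as the command begins (- or left out keeps the last). The fingers move at their own pace and stop on an object; FORCE is the grip in N (left out, the last holds). Time passes only in rows, so rows that do not move let the fingers close. It prints the time, the measured TCP pose, the force, the opening and the grip force at its end. Input that does not fit is refused with a message, and nothing moves.
- env.state(): the state, without advancing time (a new reading comes with each control period).
- env.grab_frame(name): name is "scene" or "top"; returns the picture (480x640x3 uint8, blue, green, red); there is no depth.
- env.camera_model(name): a dict with "fx", "fy", "cx", "cy" (pixels), "D" ([k1, k2, p1, p2, k3] as OpenCV has them; the pictures are not rectified), "T" (4x4, takes a point from camera to world coordinates). Camera axes: x right, y up, looking along -z (the intrinsics and any distortion apply to the point x, -y, -z); pixel columns grow to the right and rows downward; lengths in mm; the calibration is good to about 2 mm. A picture is of the moment at which its call begins. camera_model takes no time and is no camera call.
- env.job_done(): hands the job in; it is judged then, once.
The state is a dict: "time_s": time; "qpos": joint angles; "qvel": joint speeds; "effort": joint torques, N m; "ee_pos": TCP position; "ee_rot": TCP orientation; "force": force on the tool from outside, world axes, zero at the start; "torque": the same for the moment, N m; "gripper_width": finger opening in mm; "gripper_force": force on a finger pad.
Only numpy, scipy, OpenCV 4.12 (cv2) and the standard library are available. Lean on these libraries where they do the work, as an engineer would, in place of code of your own. Each camera call takes 0.05 s, during which the arm holds its last target. There are 200 camera calls.

## Working session

There is one attempt and no reset: what is moved stays moved. The work goes in short steps, Python scripts to look and compute and a shell command to move; the robot and the scene stay as the last step left them, time stands still between calls to the robot, and variables do not carry over. Pictures are saved under pics/ and viewed, at most 10 in all, crops included, and the job is handed in when it is done.

```bash
ls; mkdir -p pics; python3 - <<'E'
from workcell import env
import cv2
for n in("scene","top"):
    cv2.imwrite(f"pics/{n}0.png",env.grab_frame(n)); m=env.camera_model(n); print(n,m)
print(env.state())
E
```

```text
drive.py
pics
workcell.py
scene {'fx': 568.8351624146178, 'fy': 568.8351624146178, 'cx': 321.35076959263637, 'cy': 243.68605159770712, 'D': array([0.0183516, 0.       , 0.       , 0.       , 0.       ]), 'T': array([[-4.03125969e-02, -6.19892948e-01,  7.83650195e-01,
         1.55966671e+03],
       [ 9.99065159e-01, -3.72602342e-02,  2.19199264e-02,
        -5.21137208e+01],
       [ 1.56109820e-02,  7.83801256e-01,  6.20815503e-01,
         8.43474394e+02],
       [ 0.00000000e+00,  0.00000000e+00,  0.00000000e+00,
         1.00000000e+00]])}
top {'fx': 442.5875638201826, 'fy': 442.5875638201826, 'cx': 329.9729433631126, 'cy': 239.3134862589741, 'D': array([-0.06583778,  0.        ,  0.        ,  0.        ,  0.        ]), 'T': array([[-2.69205402e-02,  9.96406868e-01, -8.03034103e-02,
         5.25993810e+02],
       [-9.99348933e-01, -2.87561332e-02, -2.17898035e-02,
        -7.77186884e+01],
       [-2.40207254e-02,  7.96645340e-02,  9.96532271e-01,
         1.07276182e+03],
       [ 0.00000000e+00,  0.00000000e+00,  0.00000000e+00,
         1.00000000e+00]])}
{'time_s': 0.1, 'qpos': array([-7.59760699e+01,  1.83477593e+01,  8.96976739e+01, -1.04146593e-03,
        7.20422454e+01, -1.14804435e+00]), 'qvel': array([-0.04725711,  0.01297943, -0.09130691, -0.01946529,  0.02523468,
       -0.04494068]), 'effort': array([ 8.12026392e-04, -4.13331950e+01, -2.32509613e+01,  7.29123456e-02,
        4.21752781e-02, -5.68756093e-05]), 'ee_pos': array([ 150.35821764, -554.55010869,  213.21833554]), 'ee_rot': array([-1.79912319e+02, -7.66673138e-04,  1.51722958e+01]), 'force': array([-0.26213836, -0.36357432, -0.33100157]), 'torque': array([-0.00106718, -0.05813976, -0.02883351]), 'gripper_force': 0.0, 'gripper_width': 91.39242183603558}
```
View pics/top0.png

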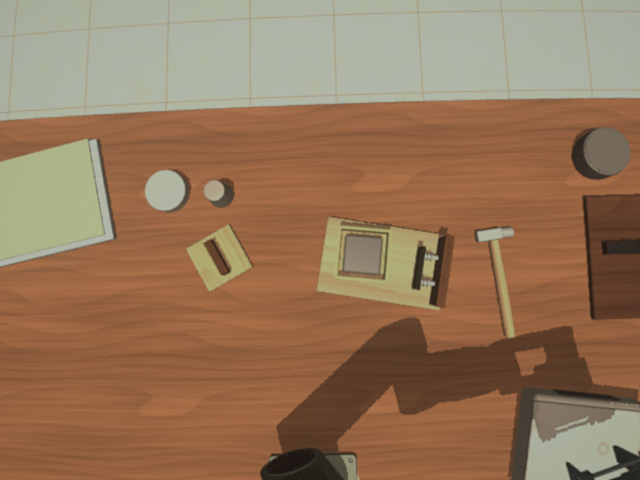

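View pics/scene0.png

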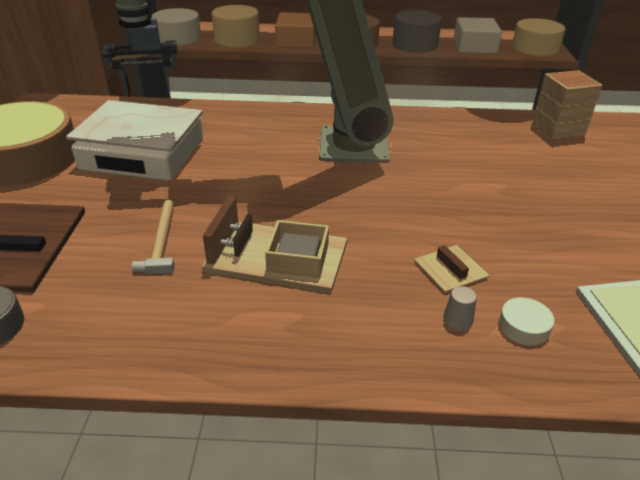

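The top view shows the lid at about (219,258) with its bar from (206,240) to (229,275). The jig board corners are at (331,217), (446,230), (440,308) and (318,291), the case is near (363,254) and the pad near (420,268). The scene view shows the goat and round cheeses just beyond the lid. Next I'll enlarge and mask.

```bash
cat > h.py <<'E'
import numpy as np,cv2
from workcell import env
def ray(n,uv):
    m=env.camera_model(n);K=np.array([[m['fx'],0,m['cx']],[0,m['fy'],m['cy']],[0,0,1]])
    p=cv2.undistortPoints(np.float64(uv).reshape(-1,1,2),K,m['D']).reshape(-1,2)
    d=np.c_[p[:,0],-p[:,1],-np.ones(len(p))]@m['T'][:3,:3].T
    return m['T'][:3,3],d
def onz(n,uv,z):
    o,d=ray(n,uv);return o+d*((z-o[2])/d[:,2])[:,None]
def pix(n,P):
    m=env.camera_model(n);K=np.array([[m['fx'],0,m['cx']],[0,m['fy'],m['cy']],[0,0,1]])
    q=(np.float64(P).reshape(-1,3)-m['T'][:3,3])@m['T'][:3,:3]
    return cv2.projectPoints(q*[1,-1,-1],np.zeros(3),np.zeros(3),K,m['D'])[0].reshape(-1,2)
def rect(n,mask,z):
    "largest blob's outline cast on plane z -> minAreaRect (centre, size, angle)"
    c=max(cv2.findContours(mask,cv2.RETR_EXTERNAL,cv2.CHAIN_APPROX_NONE)[0],key=cv2.contourArea)
    w=onz(n,c.reshape(-1,2),z)[:,:2].astype(np.float32)
    return cv2.minAreaRect(w)
E
python3 - <<'E'
import cv2,numpy as np
im=cv2.imread('pics/top0.png')[205:320,180:460]
hsv=cv2.cvtColor(im,cv2.COLOR_BGR2HSV)
for u,v in[(238,245),(217,257),(190,230),(345,285),(363,255),(341,250),(418,270),(440,260),(375,225),(385,250),(400,290)]:print(u,v,hsv[v-205,u-180])
b=cv2.resize(im,None,fx=2.8,fy=2.8,interpolation=cv2.INTER_CUBIC)
s=cv2.imread('pics/scene0.png')[190:290,195:355]
s=cv2.resize(s,None,fx=2.7,fy=2.7,interpolation=cv2.INTER_CUBIC)
out=np.zeros((322+270,784,3),np.uint8);out[:322]=b[:322];out[322:592,:432]=s
cv2.imwrite('pics/crop0.png',out)
E
```

```text
238 245 [ 24  98 174]
217 257 [ 11 136 101]
190 230 [ 12 143 157]
345 285 [ 19 100 176]
363 255 [ 18  52 141]
341 250 [ 24  98 174]
418 270 [21 78 52]
440 260 [ 15 110  51]
375 225 [ 15 107 121]
385 250 [ 26  91 132]
400 290 [ 24  91 174]
```

View pics/crop0.png

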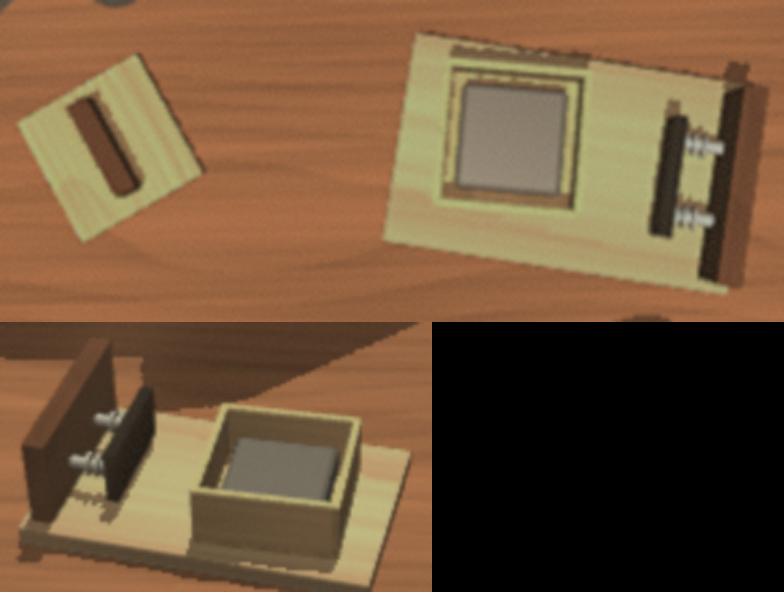

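The crop shows the lid, its bar, the case rim with grey cheese, the pad's front top edge (crop (672,116) to (651,235)) and the board outline, all clear. Now I'll measure.

```bash
python3 - <<'E'
from h import *
im=cv2.imread('pics/top0.png');hsv=cv2.cvtColor(im,cv2.COLOR_BGR2HSV)
def roi(m,x0,y0,x1,y1):
    r=np.zeros_like(m);r[y0:y1,x0:x1]=m[y0:y1,x0:x1];return r
pale=cv2.inRange(hsv,(17,40,140),(35,130,255))
lid=roi(pale,180,215,260,300)
print('lid plate',rect('top',lid,12))
hull=np.zeros_like(lid);c=max(cv2.findContours(lid,0,1)[0],key=cv2.contourArea)
cv2.fillConvexPoly(hull,cv2.convexHull(c),255);hull=cv2.erode(hull,np.ones((7,7)))
bar=cv2.inRange(hsv,(0,0,0),(180,255,125))&hull
print('bar',rect('top',bar,40))
ch=roi(cv2.inRange(hsv,(0,0,90),(180,68,200)),335,220,395,285)
print('cheese',rect('top',ch,54))
f=lambda L:np.array(L)/2.8+[180,205]-.3
P=lambda L,z:onz('top',f(L),z)[:,:2].round(1)
ang=lambda a,b:np.degrees(np.arctan2(*(b-a)[::-1]))
rim=P([(448,66),(585,76),(577,210),(436,197)],73);print('rim',rim.tolist(),rim.mean(0),[np.linalg.norm(rim[i]-rim[i-1]).round() for i in range(4)],[ang(rim[i-1],rim[i]) for i in range(4)])
b=P([(416,33),(726,292),(385,240)],18);print('board',b.tolist(),ang(b[2],b[1]),ang(b[0],b[2]),np.linalg.norm(b[2]-b[1]),np.linalg.norm(b[0]-b[2]))
p=P([(672,116),(651,235)],75);print('pad',p.tolist(),p.mean(0),ang(*p))
q=P([(740,82),(720,283),(766,87),(742,288)],98);print('fence',q.tolist(),ang(q[0],q[1]),ang(q[2],q[3]))
E
```

```text
lid plate ((574.9739379882812, 217.2664794921875), (121.53019714355469, 120.67936706542969), 28.583614349365234)
bar ((575.1497802734375, 212.3732147216797), (92.13336181640625, 26.42138671875), 28.644569396972656)
cheese ((571.6551513671875, -128.684814453125), (83.73269653320312, 84.1712417602539), 83.35610961914062)
rim [[631.1, -78.6], [619.7, -189.2], [511.9, -178.8], [525.5, -65.9]] [ 572.05  -128.125] [np.float64(106.0), np.float64(111.0), np.float64(108.0), np.float64(114.0)] [np.float64(-6.857749345100146), np.float64(-95.88493092982584), np.float64(174.48944644123873), np.float64(83.1312130686148)]
board [[666.1, -52.1], [438.6, -307.6], [490.2, -21.1]] -100.20978488844398 170.00502802944445 291.10961852882843 178.6107779502682
pad [[585.1, -257.8], [490.3, -237.0]] [ 537.7 -247.4] 167.6248685772634
fence [[609.1, -308.5], [452.3, -285.7], [604.5, -328.8], [447.9, -302.8]] 171.7267096338384 170.57327997018834
```

```bash
echo '[{"sx": 20, "sy": -20}, {"sx": 34, "sy": -35}, {"sx": 34, "sy": -35}, {"sx": 34, "sy": -35}, {"sx": 34, "sy": -35}, {"sx": 34, "sy": -35}, {"sx": 34, "sy": -35}, {"sx": 34, "sy": -35}]' | python3 drive.py 91; echo '[{"sx": 34, "sy": -35}, {"sx": 34, "sy": -35}, {"sx": 34, "sy": -35}, {"sx": 34, "sy": -35}, {"sx": 34, "sy": -35}, {"sx": 34, "sy": -35}, {"sx": 34, "sy": -35}, {"sx": 34, "sy": -35}]' | python3 drive.py
python3 - <<'E'
from h import *
im=cv2.imread('pics/top0.png');hsv=cv2.cvtColor(im,cv2.COLOR_BGR2HSV)
pale=cv2.inRange(hsv,(17,40,140),(35,130,255));pale[:,:300]=0
c=max(cv2.findContours(pale,0,1)[0],key=cv2.contourArea).reshape(-1,2)
w=onz('top',c,18)[:,:2]
# left edge / lower (robot-side) edge by nearness to rough lines
def fit(a,b):
    a,b=np.array(a),np.array(b);t=(b-a)/np.linalg.norm(b-a);r=w-a;s=r@t;d=abs(r@[-t[1],t[0]])
    k=(d<5)&(s>8)&(s<np.linalg.norm(b-a)-8);l=cv2.fitLine(w[k].astype(np.float32),cv2.DIST_HUBER,0,.01,.01).ravel()
    print(k.sum(),l,np.degrees(np.arctan(l[1]/l[0])))
fit((666,-52),(490,-21));fit((490,-21),(439,-307))
dark=cv2.inRange(hsv,(0,0,0),(180,255,75));dark[:,:405]=0;dark[:,427:]=0;dark[:230]=0;dark[300:]=0
print('pad top',rect('top',dark,75))
E
```

```text
time_s: 0.9
ee_pos: [330.5, -229.8, 213.8]
ee_rot: [180.0, -0.0, 15.1]
force: [0.0, -0.2, -0.3]
gripper_width: 90.7
gripper_force: 0.0
time_s: 1.7
ee_pos: [519.8, 111.7, 213.6]
ee_rot: [180.0, 0.0, 15.2]
force: [1.4, -1.2, 0.2]
gripper_width: 90.5
gripper_force: 0.0
68 [ 9.8387295e-01 -1.7886862e-01  5.7873889e+02 -3.5741165e+01] -10.303866
120 [ 1.8361400e-01  9.8299843e-01  4.6394171e+02 -1.6541566e+02] 79.41966
pad top ((538.2681274414062, -253.07186889648438), (16.79951286315918, 96.07077026367188), 79.57447814941406)
```

```bash
echo '[{"sx": 27, "sy": -29}, {"sx": 27, "sy": -29}, {"sx": 27, "sy": -29}, {"sz": 30, "drz": -6.7}, {"sz": 40, "drz": -6.7}, {"sz": 40}, {"sz": 30}, {}]' | python3 drive.py 91
python3 - <<'E'
from h import *
for n in("scene","top"): cv2.imwrite(f"pics/{n}1.png",env.grab_frame(n))
a=cv2.imread('pics/scene1.png')[170:350,370:590];b=cv2.imread('pics/top1.png')[170:350,130:310]
cv2.imwrite('pics/c1.png',cv2.resize(np.hstack([a,b]),None,fx=1.95,fy=1.95,interpolation=2))
E
```

```text
time_s: 2.5
ee_pos: [571.2, 213.7, 69.0]
ee_rot: [-179.9, 0.6, 28.6]
force: [-0.5, -0.4, -0.3]
gripper_width: 91.2
gripper_force: 0.0
```

View pics/c1.png

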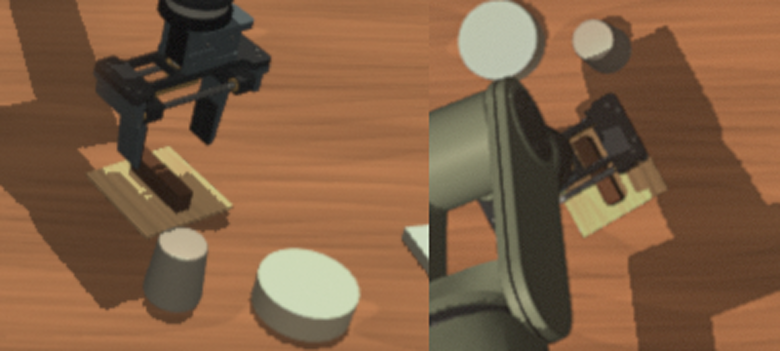

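The bar lies between the open fingers in both views: scene crop bar end near (180,200), top crop bar (585,140) to (615,200). I'll correct by 5 mm and go down.

```bash
echo '[{"sx": 5, "sy": -1, "sz": 15}, {"sz": 20}, {"sz": 15}, {}, {}]' | python3 drive.py 91; python3 -c "
from workcell import env;s=env.state();print(s['ee_pos'],s['ee_rot'],s['qpos'])"
```

```text
time_s: 3.1
ee_pos: [579.6, 218.5, 24.8]
ee_rot: [180.0, -0.1, 28.6]
force: [0.6, -0.5, 0.4]
gripper_width: 91.0
gripper_force: 0.0
[579.64103549 218.5233463   24.81660531] [ 1.79978382e+02 -1.10279745e-01  2.85712947e+01] [ 1.95948513e+01  3.17528777e+01  9.74396677e+01 -5.35868595e-03
  5.06951526e+01  8.10269678e+01]
```

```bash
echo '[{"sx": -4.5, "sy": -1, "sz": 4}, {"sz": 4}, {}]' | python3 drive.py ; echo '[{}, {}, {}, {}, {}, {}]' | python3 drive.py 0 40
```

```text
time_s: 3.4
ee_pos: [574.0, 216.8, 15.9]
ee_rot: [180.0, 0.0, 28.6]
force: [-0.2, 0.3, -0.9]
gripper_width: 90.6
gripper_force: 0.0
time_s: 4.0
ee_pos: [574.3, 216.9, 15.9]
ee_rot: [180.0, 0.0, 28.6]
force: [-0.0, 0.0, 0.4]
gripper_width: 46.4
gripper_force: 0.0
```

```bash
echo '[{}, {}, {}, {}, {}, {}]' | python3 drive.py; echo '[{"sz": -10}, {"sz": -30}, {"sz": -40}, {"sz": -40}, {"sz": -20}, {}]' | python3 drive.py
```

```text
time_s: 4.6
ee_pos: [574.4, 216.8, 15.9]
ee_rot: [180.0, -0.0, 28.6]
force: [0.6, -1.1, -1.5]
gripper_width: 20.0
gripper_force: 40.0
time_s: 5.2
ee_pos: [576.1, 217.8, 160.1]
ee_rot: [179.9, -0.5, 28.6]
force: [0.9, 1.0, -1.8]
gripper_width: 19.7
gripper_force: 40.0
```

```bash
echo '[{"sx": -10, "sy": 18}, {"sx": -23, "sy": 41}, {"sx": -23, "sy": 41}, {"sx": -23, "sy": 41}, {"sx": -23, "sy": 41}, {"sx": -23, "sy": 41}, {"sx": -23, "sy": 41}, {"sx": -20.3, "sy": 38.2}]' | python3 drive.py; echo '[{"drz": 7}, {"drz": 7}, {"drz": 7}, {"drz": 7}, {"drz": 7}, {}, {}]' | python3 drive.py
python3 - <<'E'
from h import *
for n in("scene","top"): cv2.imwrite(f"pics/{n}2.png",env.grab_frame(n))
a=cv2.imread('pics/scene2.png')[150:300,190:390];b=cv2.imread('pics/top2.png')[170:320,290:490]
cv2.imwrite('pics/c2.png',cv2.resize(np.hstack([a,b]),None,fx=2,fy=2,interpolation=2))
E
```

```text
time_s: 6.0
ee_pos: [569.4, -130.7, 154.1]
ee_rot: [-179.9, 0.1, 28.5]
force: [0.9, 0.4, -1.3]
gripper_width: 19.4
gripper_force: 40.0
time_s: 6.7
ee_pos: [570.2, -128.7, 154.7]
ee_rot: [-180.0, 0.1, -6.3]
force: [-0.2, -0.2, -2.9]
gripper_width: 19.6
gripper_force: 40.0
```

View pics/c2.png

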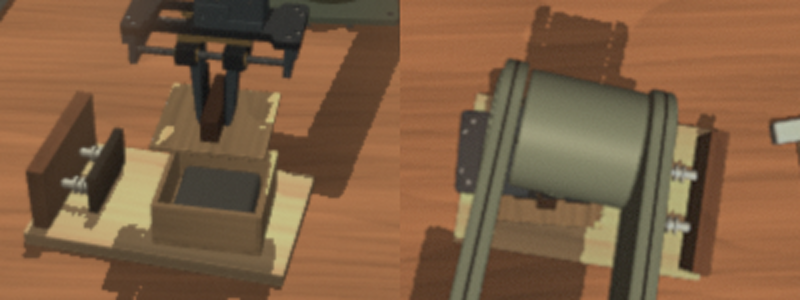

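The scene crop shows the lid level above the case, with its near plate edge from about (150,150) to (270,158). The arm hides most of the lid in the top view. I'll cross-check the relative offset from the scene view.

```bash
python3 - <<'E'
from h import *
def rc(c,yaw,h=60):
    a=np.radians(yaw);R=np.array([[np.cos(a),-np.sin(a)],[np.sin(a),np.cos(a)]])
    return np.array(c)+np.array([[h,-h],[h,h],[-h,-h],[-h,h]])@R.T
# predicted: nearL, nearR, farL, farR in scene
P=lambda c,y,z:pix('scene',np.c_[rc(c,y),[z]*4]).round(1).tolist()
print('rim pred',P((571.9,-128.4),-6.5,73))
print('rim read (265.4,252.2),(321.7,257),(277.2,220.4),(328.3,225.6)')
r=onz('scene',[(265.4,252.2),(321.7,257),(277.2,220.4),(328.3,225.6)],73);print(r.round(1).tolist(),r.mean(0))
print('lid bottom pred',P((570.8,-128.5),-6.3,144.7),'top',P((570.8,-128.5),-6.3,150.7))
im0=cv2.imread('pics/scene0.png');im2=cv2.imread('pics/scene2.png')
a=cv2.resize(im0[205:285,255:340],None,fx=4.6,fy=4.6,interpolation=2)
b=cv2.resize(im2[180:260,255:340],None,fx=4.6,fy=4.6,interpolation=2)
cv2.imwrite('pics/c3.png',np.hstack([a,b]))
E
```

```text
rim pred [[266.6, 252.6], [322.1, 258.8], [278.5, 220.0], [330.2, 225.4]]
rim read (265.4,252.2),(321.7,257),(277.2,220.4),(328.3,225.6)
[[623.5, -197.5, 73.0], [632.5, -76.7, 73.0], [507.2, -184.0, 73.0], [520.0, -66.2, 73.0]] [ 570.78520805 -131.10132606   73.        ]
lid bottom pred [[265.1, 225.3], [322.8, 231.3], [277.4, 193.6], [330.9, 198.8]] top [[265.0, 223.0], [322.9, 229.0], [277.3, 191.4], [330.9, 196.6]]
```

View pics/c3.png

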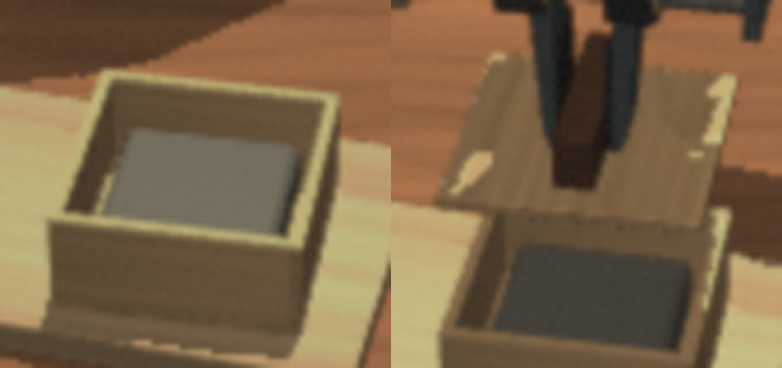

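Both rim and lid show the same small scene-camera bias of about -1 px in u, so their relative offset is under about 1.5 mm. I'll descend with a +1.5 mm x correction.

```bash
echo '[{"sx": 1.5, "sz": 15}, {"sz": 20}, {"sz": 15}, {"sz": 5}, {}, {}]' | python3 drive.py
```

```text
time_s: 7.4
ee_pos: [573.1, -129.3, 101.6]
ee_rot: [180.0, -0.1, -6.4]
force: [-0.5, 0.6, -2.0]
gripper_width: 19.7
gripper_force: 40.0
```

```bash
echo '[{"sx": -1.4, "sy": -0.6, "sz": 3}, {"sz": 3}, {"sz": 3}, {}]' | python3 drive.py; echo '[{"sz": 2}, {"sz": 2}, {}]' | python3 drive.py
```

```text
time_s: 7.8
ee_pos: [570.8, -128.3, 91.6]
ee_rot: [-180.0, 0.0, -6.4]
force: [-0.0, 0.4, -2.5]
gripper_width: 20.0
gripper_force: 40.0
time_s: 8.1
ee_pos: [571.0, -128.4, 87.6]
ee_rot: [180.0, 0.0, -6.4]
force: [-0.8, 0.2, -2.1]
gripper_width: 19.7
gripper_force: 40.0
```

```bash
echo '[{"sz": 1.5}, {"sz": 1.5}, {}]' | python3 drive.py; echo '[{"sz": 1}, {"sz": 1}, {}, {}]' | python3 drive.py
```

```text
time_s: 8.4
ee_pos: [571.0, -128.4, 84.7]
ee_rot: [180.0, 0.0, -6.4]
force: [-0.4, -0.3, -2.7]
gripper_width: 19.9
gripper_force: 40.0
time_s: 8.8
ee_pos: [571.2, -128.5, 82.9]
ee_rot: [180.0, -0.0, -6.4]
force: [0.5, 0.5, -1.4]
gripper_width: 19.8
gripper_force: 40.0
```

```bash
echo '[{"sz": 0.5}, {"sz": 0.5}, {}, {}]' | python3 drive.py;  echo '[{"sz": 0.5}, {}, {}]' | python3 drive.py
```

```text
time_s: 9.2
ee_pos: [571.2, -128.5, 82.9]
ee_rot: [180.0, -0.0, -6.4]
force: [-0.7, 0.6, 5.2]
gripper_width: 19.6
gripper_force: 40.0
time_s: 9.5
ee_pos: [571.2, -128.4, 82.9]
ee_rot: [180.0, -0.0, -6.4]
force: [-2.5, -0.2, 8.0]
gripper_width: 20.5
gripper_force: 40.0
```

The lid is seated: TCP 82.9 matches the expected height, with firm contact. Next I'll slide, turning 4° to the jig yaw (-10.4) and shifting about 11 mm sideways, and stop short of the pad.

```bash
echo '[{"sx": -1, "sy": 3, "sz": -0.6, "drz": 1}, {"sx": -3, "sy": 8, "drz": 1}, {"sx": -3, "sy": 8, "drz": 1}, {"sx": -3, "sy": 8, "drz": 1}, {"sx": -1.5, "sy": 8}, {"sy": 8}, {"sy": 6}, {}]' | python3 drive.py; echo '[{}, {}]' | python3 drive.py
```

```text
time_s: 10.3
ee_pos: [553.2, -174.1, 83.0]
ee_rot: [-179.8, -0.2, -10.6]
force: [1.8, 6.8, 6.9]
gripper_width: 20.0
gripper_force: 40.0
time_s: 10.5
ee_pos: [553.2, -174.1, 83.0]
ee_rot: [-179.9, -0.2, -10.5]
force: [2.6, 5.8, 5.1]
gripper_width: 20.0
gripper_force: 40.0
```

```bash
for i in 1; do echo '[{"sx": -0.5, "sy": 3}, {"sx": -0.5, "sy": 4}, {"sy": 3}, {}]' | python3 drive.py; done; echo '[{"sy": 2}, {"sy": 2}, {}]' | python3 drive.py
python3 - <<'E'
from h import *
for n in("scene","top"): cv2.imwrite(f"pics/{n}4.png",env.grab_frame(n))
a=cv2.imread('pics/scene4.png')[185:285,195:345];b=cv2.imread('pics/top4.png')[210:310,310:460]
cv2.imwrite('pics/c4.png',cv2.resize(np.hstack([a,b]),None,fx=2.6,fy=2.6,interpolation=2))
E
```

```text
time_s: 10.9
ee_pos: [550.5, -183.2, 83.0]
ee_rot: [-179.8, -0.1, -10.5]
force: [2.1, 7.6, 6.6]
gripper_width: 19.4
gripper_force: 40.0
time_s: 11.2
ee_pos: [549.7, -186.7, 83.1]
ee_rot: [-179.8, -0.1, -10.5]
force: [2.8, 8.1, 6.0]
gripper_width: 20.2
gripper_force: 40.0
```

View pics/c4.png

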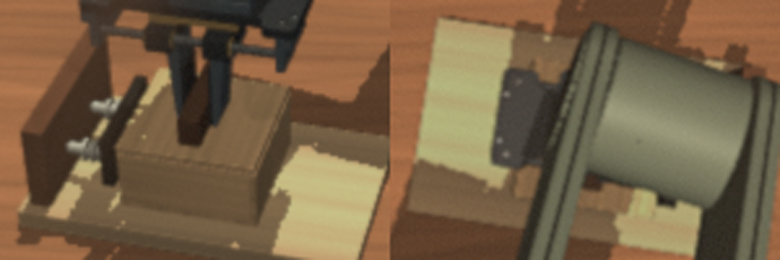

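The lid sits flush on the case, and the case's near-left corner (crop (120,150)) is just short of the pad (near end (105,185)), square to it. I'll step on while watching the force.

```bash
for i in 1; do echo '[{"sy": 1.5}, {"sy": 1.5}, {}]' | python3 drive.py; done; echo '[{"sy": 1.5}, {"sy": 1.5}, {}]' | python3 drive.py; echo '[{"sy": 1.5}, {"sy": 1.5}, {}]' | python3 drive.py
```

```text
time_s: 11.6
ee_pos: [549.2, -189.4, 83.1]
ee_rot: [-179.7, -0.1, -10.5]
force: [1.6, 9.1, 7.0]
gripper_width: 20.1
gripper_force: 40.0
time_s: 11.9
ee_pos: [548.6, -192.4, 83.1]
ee_rot: [-179.7, -0.1, -10.5]
force: [2.4, 9.1, 6.8]
gripper_width: 19.5
gripper_force: 40.0
time_s: 12.2
ee_pos: [548.1, -194.9, 83.1]
ee_rot: [-179.7, -0.1, -10.6]
force: [1.6, 11.1, 7.1]
gripper_width: 19.5
gripper_force: 40.0
```

```bash
echo '[{"sy": 1.5}, {"sy": 1.5}, {}]' | python3 drive.py; echo '[{"sy": 1.5}, {"sy": 1.5}, {}, {}]' | python3 drive.py
python3 - <<'E'
from h import *
im=env.grab_frame('scene');cv2.imwrite("pics/scene5.png",im)
a=cv2.imread('pics/scene0.png')[190:275,195:260]
cv2.imwrite('pics/c5.png',cv2.resize(np.hstack([a,im[190:275,195:260]]),None,fx=6,fy=6,interpolation=2))
x=np.array([-.1805,-.9836]);f=np.array([538.8,-246.3])
y=np.array([.9836,-.1805])
# predicted pad front-face corners: near(+y)top, far top, near bottom for travel 0,10,15 in crop px
for t in(0,10,15):
    c=f+t*x;print(t,((pix('scene',[[*(c+50*y),75],[*(c-50*y),75],[*(c+50*y),25]])-[195,190])*6).round().tolist())
E
```

```text
time_s: 12.5
ee_pos: [547.6, -197.3, 83.2]
ee_rot: [-179.7, -0.1, -10.6]
force: [3.0, 11.7, 6.1]
gripper_width: 19.6
gripper_force: 40.0
time_s: 12.9
ee_pos: [547.2, -199.8, 83.2]
ee_rot: [-179.6, -0.1, -10.6]
force: [3.0, 12.7, 7.3]
gripper_width: 19.7
gripper_force: 40.0
0 [[275.0, 301.0], [360.0, 147.0], [285.0, 407.0]]
10 [[249.0, 297.0], [335.0, 143.0], [259.0, 403.0]]
15 [[236.0, 295.0], [323.0, 141.0], [247.0, 401.0]]
```

View pics/c5.png

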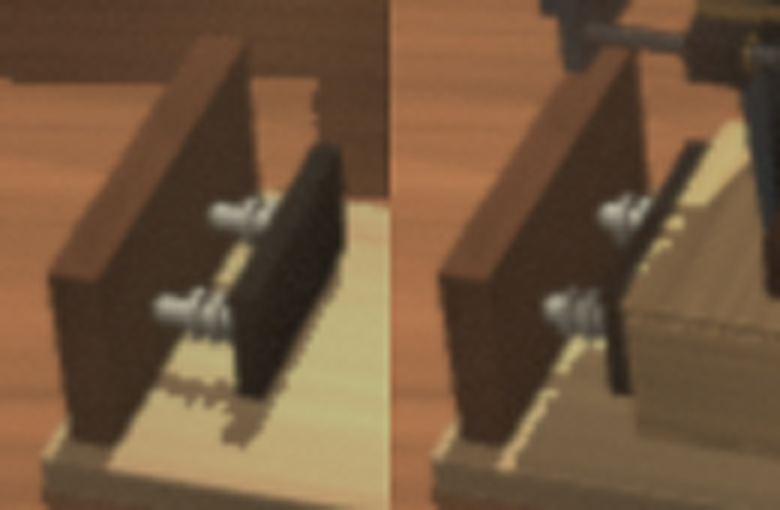

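The pad's near end has moved from crop (242,393) to (222,392), about 20 crop px or 7.7 mm in. The case is flat against it, and the force rise agrees. About 7.5 mm more is needed.

```bash
echo '[{"sy": 1.5}, {"sy": 1.5}, {"sy": 1.5}, {}]' | python3 drive.py; echo '[{"sy": 1.5}, {"sy": 1.5}, {"sy": 0.5}, {}, {}, {}]' | python3 drive.py
python3 - <<'E'
from h import *
im=env.grab_frame('scene');cv2.imwrite("pics/scene6.png",im)
a=cv2.imread('pics/scene0.png')[190:275,195:260]
cv2.imwrite('pics/c6.png',cv2.resize(np.hstack([a,im[190:275,195:260]]),None,fx=6,fy=6,interpolation=2))
E
```

```text
time_s: 13.35
ee_pos: [546.5, -203.6, 83.3]
ee_rot: [-179.5, -0.1, -10.6]
force: [4.3, 14.9, 8.8]
gripper_width: 19.8
gripper_force: 40.0
time_s: 13.95
ee_pos: [546.0, -206.3, 83.3]
ee_rot: [-179.5, -0.1, -10.6]
force: [3.0, 17.1, 9.5]
gripper_width: 20.0
gripper_force: 40.0
```

View pics/c6.png

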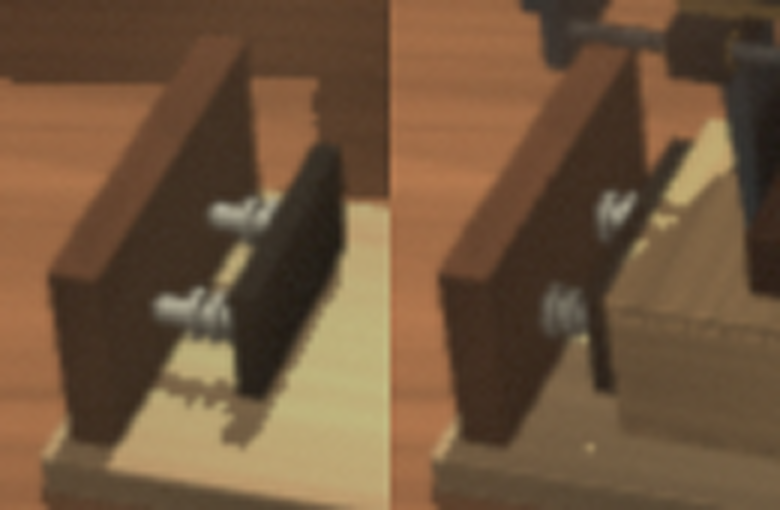

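```bash
python3 - <<'E'
from h import *
y=np.array([.9836,-.1805])
a=onz('scene',[(231.3,240)],79)[0,:2];b=onz('scene',[(211.7,236.7)],98)[0,:2];c=onz('scene',[((205+3)/6+195,388/6+190)],25)[0,:2]
print(a@y,b@y,c@y,(b-a)@y,'expect 20',(a-c)@y,'expect 10')
s=env.state();print(s['ee_pos'],s['qvel'].round(2),s['force'],s['gripper_force'])
E
```

```text
633.4364552799104 655.2089956451515 620.7780752946361 21.772540365241216 expect 20 12.658379985274275 expect 10
[ 545.95756499 -206.30430071   83.32394346] [-0.04 -0.06  0.05  0.02  0.01 -0.05] [ 2.78597534 16.68469996  9.66445065] 40.00286936759949
```

The case is centred within about 3 mm, the pad is about 14 mm in, and everything is still, so I'll hand in the job.

```bash
python3 -c "
from workcell import env;print(env.job_done())"
```

```text
the job is handed in; nothing more can be done
None
```

The lid is seated and the closed case is being held square against the sprung pad, about 14 mm in and centred within about 3 mm by camera and force readings; the job was handed in at about 14 s, with no verdict returned.

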